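# Making up two pipe-fitting practice kits

## Task

Make up the two trainee kits from the loose fittings on the bench: the tee and one straight coupling go into the tray with two compartments; the bent elbow, the brass valve and the other coupling go into the tray with three compartments. Put one fitting in each compartment, whichever you like within its tray, resting flat on the tray's floor (the couplings standing on end, the valve with its handle up), set down gently rather than dropped. Leave the round tin and the tape measure where they are.

Things in the scene. Friction and masses are not known exactly. Their poses are not given: they have to be found in the camera images.
- tee_center (a point): Copper pipe tee lying flat, tubes 28 mm in diameter, 28 mm high. 110 g. The straight run lies along y and is 62 mm long (y = -31 to +31); the branch points along +x. The point is the tee's centre, half-way up and midway between the back of the run and the mouth of the branch: those two faces are at x = -23 and x = +23 mm from it, so it can be gripped there 46 mm wide, closing along x.
- elbow_center (a point): Copper 45-degree pipe elbow lying flat, tube 28 mm in diameter, 28 mm high, about 75 mm long. 90 g. The point is the middle of the bend, half-way up, on the tube's centre line; there a 20 mm long middle piece runs along x, and from each end a 24 mm leg goes on, bent 22.5 degrees towards +y. It can be gripped across the middle piece, 28 mm wide, closing along y.
- coupling1_center (a point): Straight copper pipe coupling, a short round tube 30 mm in diameter and 44 mm tall, standing on end. 70 g. The point is its centre, half-way up; z is the tube's axis. The two couplings are alike and interchangeable.
- coupling2_center (a point): Straight copper pipe coupling, a short round tube 30 mm in diameter and 44 mm tall, standing on end. 70 g. The point is its centre, half-way up; z is the tube's axis. The two couplings are alike and interchangeable.
- valve_center (a point): Brass ball valve lying with its black T-handle on top. 220 g. Body 60 mm long along x, 32 mm wide along y, 32 mm high; the handle above it, 44 mm along x and 12 mm wide, reaches 48 mm above the valve's underside. The point is the centre of the body, 16 mm above its underside. The body can be gripped 32 mm wide, closing along y, with the fingers passing beside the handle.
- tray2: Pale blue-grey kit tray with two compartments, fixed to the bench. 118 mm along x, 172 mm along y, 22 mm high, walls 4 mm thick and a floor 4 mm thick. One divider across the middle: the compartments are 110 mm (x) by 80 mm (y) inside, to within 1 mm, centred at y = -42 and +42 mm. Origin at the centre of its underside, on the bench; z up.
- tray3: Pale blue-grey kit tray with three compartments, fixed to the bench. 118 mm along x, 256 mm along y, 22 mm high, walls 4 mm thick and a floor 4 mm thick. Two dividers: the compartments are 110 mm (x) by 80 mm (y) inside, to within 1 mm, centred at y = -84, 0 and +84 mm. Origin at the centre of its underside, on the bench; z up.
- tin: Bystander, not to be moved: round grey tin with a bright lid, 63 mm in diameter, 34 mm high. Origin at the centre of its underside.
- tape: Bystander, not to be moved: black tape measure standing on its edge, 66 mm (x) by 34 mm (y), 60 mm high. Origin at the centre of its underside.

How it is judged (in metres and radians):
At the end, for the whole second after the job is handed in: Tee and a coupling in the 2-cell tray; elbow, valve and the other coupling in the 3-cell tray; one per cell, centre within 53 mm (x) and 38 mm (y) of the cell's middle, tilt under 0.15 rad, height within 6 mm of resting on the floor, released, at rest; tin and tape moved under 20 mm (angle between each of tee_center, elbow_center, coupling1_center, coupling2_center, valve_center's own z axis and vertical below 0.15 rad and height (world z) of tee_center between 0.012 and 0.024 m and contact force between each of tee, elbow, coupling1, coupling2, valve and the fingers below 0.05 N and linear speed of each of tee, elbow, coupling1, coupling2, valve below 0.02 m/s and height (world z) of elbow_center between 0.012 and 0.024 m and height (world z) of coupling1_center between 0.02 and 0.032 m and height (world z) of coupling2_center between 0.02 and 0.032 m and height (world z) of valve_center between 0.014 and 0.026 m and distance of each of tin, tape from where it was at the start of the episode below 0.02 m and ((x of tee_center in the frame of tray2 between -0.053 and 0.053 m and x of coupling1_center in the frame of tray2 between -0.053 and 0.053 m and ((y of tee_center in the frame of tray2 between -0.08 and -0.004 m and y of coupling1_center in the frame of tray2 between 0.004 and 0.08 m) or (y of tee_center in the frame of tray2 between 0.004 and 0.08 m and y of coupling1_center in the frame of tray2 between -0.08 and -0.004 m)) and x of elbow_center in the frame of tray3 between -0.053 and 0.053 m and x of valve_center in the frame of tray3 between -0.053 and 0.053 m and x of coupling2_center in the frame of tray3 between -0.053 and 0.053 m and ((y of elbow_center in the frame of tray3 between -0.122 and -0.046 m and y of valve_center in the frame of tray3 between -0.038 and 0.038 m and y of coupling2_center in the frame of tray3 between 0.046 and 0.122 m) or (y of elbow_center in the frame of tray3 between -0.122 and -0.046 m and y of valve_center in the frame of tray3 between 0.046 and 0.122 m and y of coupling2_center in the frame of tray3 between -0.038 and 0.038 m) or (y of elbow_center in the frame of tray3 between -0.038 and 0.038 m and y of valve_center in the frame of tray3 between -0.122 and -0.046 m and y of coupling2_center in the frame of tray3 between 0.046 and 0.122 m) or (y of elbow_center in the frame of tray3 between -0.038 and 0.038 m and y of valve_center in the frame of tray3 between 0.046 and 0.122 m and y of coupling2_center in the frame of tray3 between -0.122 and -0.046 m) or (y of elbow_center in the frame of tray3 between 0.046 and 0.122 m and y of valve_center in the frame of tray3 between -0.122 and -0.046 m and y of coupling2_center in the frame of tray3 between -0.038 and 0.038 m) or (y of elbow_center in the frame of tray3 between 0.046 and 0.122 m and y of valve_center in the frame of tray3 between -0.038 and 0.038 m and y of coupling2_center in the frame of tray3 between -0.122 and -0.046 m))) or (x of tee_center in the frame of tray2 between -0.053 and 0.053 m and x of coupling2_center in the frame of tray2 between -0.053 and 0.053 m and ((y of tee_center in the frame of tray2 between -0.08 and -0.004 m and y of coupling2_center in the frame of tray2 between 0.004 and 0.08 m) or (y of tee_center in the frame of tray2 between 0.004 and 0.08 m and y of coupling2_center in the frame of tray2 between -0.08 and -0.004 m)) and x of elbow_center in the frame of tray3 between -0.053 and 0.053 m and x of valve_center in the frame of tray3 between -0.053 and 0.053 m and x of coupling1_center in the frame of tray3 between -0.053 and 0.053 m and ((y of elbow_center in the frame of tray3 between -0.122 and -0.046 m and y of valve_center in the frame of tray3 between -0.038 and 0.038 m and y of coupling1_center in the frame of tray3 between 0.046 and 0.122 m) or (y of elbow_center in the frame of tray3 between -0.122 and -0.046 m and y of valve_center in the frame of tray3 between 0.046 and 0.122 m and y of coupling1_center in the frame of tray3 between -0.038 and 0.038 m) or (y of elbow_center in the frame of tray3 between -0.038 and 0.038 m and y of valve_center in the frame of tray3 between -0.122 and -0.046 m and y of coupling1_center in the frame of tray3 between 0.046 and 0.122 m) or (y of elbow_center in the frame of tray3 between -0.038 and 0.038 m and y of valve_center in the frame of tray3 between 0.046 and 0.122 m and y of coupling1_center in the frame of tray3 between -0.122 and -0.046 m) or (y of elbow_center in the frame of tray3 between 0.046 and 0.122 m and y of valve_center in the frame of tray3 between -0.122 and -0.046 m and y of coupling1_center in the frame of tray3 between -0.038 and 0.038 m) or (y of elbow_center in the frame of tray3 between 0.046 and 0.122 m and y of valve_center in the frame of tray3 between -0.038 and 0.038 m and y of coupling1_center in the frame of tray3 between -0.122 and -0.046 m))))); the robot touches nothing.
It fails at once if the tin or the tape measure was moved more than 20 mm (distance of any of tin, tape from where it was at the start of the episode above 0.02 m).
It fails at once if a fitting was dropped (faster than 1 m/s with its centre lower than 60 mm) ((linear speed of tee above 1 m/s and height (world z) of tee_center below 0.06 m) or (linear speed of elbow above 1 m/s and height (world z) of elbow_center below 0.06 m) or (linear speed of coupling1 above 1 m/s and height (world z) of coupling1_center below 0.06 m) or (linear speed of coupling2 above 1 m/s and height (world z) of coupling2_center below 0.06 m) or (linear speed of valve above 1 m/s and height (world z) of valve_center below 0.06 m)).
It also fails if it takes over 122 s, if anything falls off the work surface, if the arm or the gripper's body presses on something with over 40 N, if the wrist force passes 120 N, or if a joint passes its speed limit or range.

## Robot

A 6-joint arm with a two-finger parallel gripper is mounted at the origin on the work surface. World frame = base frame: x ahead of the robot, y to its left, z up, the work surface at z = 0. Lengths are in mm, angles in rad, forces in N, time in s.
With the tool pointing down it reaches from about 400 to 925 mm from the base axis. Payload 12.5 kg.
Tool frame: the origin (TCP) lies midway between the tips of the shut fingers; the grasp point (between the pads) lies 19 mm behind it; z points along the fingers, y is the direction in which the jaws open and shut (so a half turn about z gives the same grasp; the last joint's range is limited). The gripper opens to 95 mm and grips with 3 to 60 N. Pads are 20 mm wide; open, the fingers measure 119 mm over their backs; the gripper's body (75 mm by 180 mm) begins 59 mm behind the grasp point.
Start: joints at [-1.362, 0.491, 1.559, -0, 1.092, -0.106], TCP at [193.54, -594.297, 214.661] pointing down, gripper open.
Joint ranges: [-3.1, 3.1], [-0.84, 2.19], [0.05, 2.79], [-1.13, 4.28], [0.06, 2.93], [-2.69, 2.69]. Speed limits (rad/s): [2.22, 2.22, 2.79, 3.14, 3.14, 3.14].

## Interface

Orientations are given as [roll, pitch, yaw] about the fixed x, y, z axes, in that order (R = Rz(yaw) Ry(pitch) Rx(roll)).
In Python, from cell import env gives the robot as it stands.
- The arm moves only by the tool drive_tool, never from a script. Its argument "increments" is a list of rows, each a list of 2 entries, a list of its own where there are three numbers: the shift along the tool's x, y, z as a fraction of full scale, then the turn, a rotation vector about the tool's x, y, z as a fraction of full scale. In form: [[[x, y, z], [ax, ay, az]], ...]. A call has 1 to 5 rows; each row shifts and turns the commanded pose from where the row before left it, along the tool's axes as they then stand; what a row does not reach is not made up. Full scale, the value 1, is 30 mm for a shift and 0.08 rad for a turn. A row lasts 1/12 s, in which the tool goes at most 41.7 mm and 7.16 degrees, less where a joint would pass 70% of its speed; a pose out of reach is approached as far as the arm can. A call with a number of a shift or a turn outside -1 to 1 is refused whole. A call with a gripper value outside its range is refused whole. "jaw" is the opening, from -1 (shut) to 1 (fully open), so that 0 is half open, set as the call begins (left out, the last holds). The fingers move at their own pace and stop on an object; the grip force is fixed at half the most. Time passes only in rows, so rows that do not move let the fingers close. It gives the time, the measured TCP pose, the force and the opening at its end, in the units of the state.
- env.state(): the state, without advancing time (a new reading comes with each control period).
- env.read_camera(name): name is "scene" or "top"; returns a dict with "pixels" (400x640x3 uint8, blue, green, red), "vertical_fov" (degrees; the focal length in pixels is half the picture's height over the tangent of half this angle, whatever the lens; pixels are square), "cx", "cy" (the principal point, pixels), "k1" (the pictures are not rectified: a ray, as slopes to the right and down, at radius r is drawn at 1 + k1 r^2 times it, then the intrinsics apply), "world_to_cam" (4x4, takes a point from world to camera coordinates). Camera axes: x right, y down, z forward; pixel columns grow to the right and rows downward; lengths in mm; the calibration is good to about 2 mm. A picture is of the moment at which its call begins. There is no depth.
- env.job_done(): hands the job in, once; it reports no verdict.
Trained networks look in a picture, given as the dict that the camera call returned (one of the last four; its "shot" number tells which), for a name from the list of things; names that differ only in an ending like _2 or _b are one class to them, and where a whole thing is asked for, a point or a joint stands for the part that bears it (a point fixed in the world has none). Each returns a list of dicts, best first, with "score" (0 to 1); they miss things now and then, are a little off and sometimes report something else, mostly with a low value. They report only what shows in the picture. A call takes as long as a camera call.
- env.boxes_of(target, picture): "point" ([x, y, z] in mm, in world coordinates, good to about 4 mm: the middle of the surface that is visible of it).
- env.tip_of(target, picture): "point" ([x, y, z] in mm, in world coordinates, good to about 4 mm: a listed point, or the origin of a listed thing).
The state is a dict: "t": time; "joints": joint angles; "qvel": joint speeds; "tau": joint torques, N m; "eef_pos": TCP position; "tcp_rot": TCP orientation; "ft_force": force on the tool from outside, world axes, zero at the start; "moment": the same for the moment, N m; "opening": opening from 0.0 (shut) to 1.0 (fully open).
Only numpy, scipy, OpenCV 4.12 (cv2) and the standard library are available. Lean on these libraries where they do the work, as an engineer would, in place of code of your own. Each camera call takes 0.05 s, during which the arm holds its last target.

## Working session

There is one attempt and no reset: what is moved stays moved. The work goes in short steps, Python scripts to look and compute and a tool call to move; the robot and the scene stay as the last step left them, time stands still between calls to the robot, and variables do not carry over. Pictures are saved under pics/ and viewed, and the job is handed in when it is done.

Besides the shell and the picture viewer there is one more tool, called after ">>>" as name([rows], argument=value, ...), one row to a line, values as JSON. drive_tool: Moves the arm, as the interface text tells. Its arguments: {"type":"object","properties":{"increments":{"type":"array","items":{"type":"array"}},"jaw":{"type":"number"}},"required":["increments"]}

```bash
ls; mkdir -p pics; python3 - <<'E'
from cell import env
import cv2
print(env.state())
for n in("scene","top"):
    p=env.read_camera(n); cv2.imwrite(f"pics/{n}0.png",p["pixels"])
    print(n,p["shot"],p["vertical_fov"],p["cx"],p["cy"],p["k1"],p["world_to_cam"].tolist() if hasattr(p["world_to_cam"],'tolist') else p["world_to_cam"])
    for t in("tee_center","elbow_center","coupling1_center","valve_center","tray2","tray3","tin","tape"):
        print(t,[(round(d["score"],2),[round(float(v)) for v in d["point"]]) for d in env.tip_of(t,p)])
E
```

```text
pics
{'t': 0.0, 'joints': array([-1.36162425e+00,  4.91566556e-01,  1.55945343e+00,  1.78910560e-06,
        1.09171052e+00, -1.05617159e-01]), 'qvel': array([ 0.00036355,  0.00183989, -0.00097387, -0.00166368,  0.00016764,
        0.00104139]), 'tau': array([ 3.22863096e-03, -6.12633848e+01, -2.58184594e+01,  6.93239481e-02,
        4.81184351e-02, -7.11094117e-05]), 'eef_pos': array([ 193.46993338, -594.04004062,  214.05603579]), 'tcp_rot': array([-3.14046131e+00, -1.21531670e-04,  3.14788341e-01]), 'ft_force': array([-0.19253777,  0.25363213,  0.41838657]), 'moment': array([-0.02329993,  0.00443105, -0.00385622]), 'opening': 1.002574273177576}
scene 1 55.53319979736629 325.26211209762965 197.88215569467994 -0.019359228818099934 [[0.16004218775492, 0.9869772324262588, -0.016200025025338304, -70.56312683167552], [0.7530489134359549, -0.13268760539291224, -0.6444465325750633, -359.1463974287934], [-0.6382035976955523, 0.09093922172141924, -0.7644777471196633, 1384.1007093740366], [0.0, 0.0, 0.0, 1.0]]
tee_center [(0.81, [454, 286, 19])]
elbow_center [(0.59, [442, 134, 13])]
coupling1
[... 390 characters left out ...]
8807 0.01313652327755188 [[-0.027351130106778407, -0.9996036278574499, -0.006671046102879289, 3.2695770060889715], [-0.9941509390846455, 0.027898227186176724, -0.10433407514798894, 533.4792991357685], [0.10447883038682919, 0.0037783718839113803, -0.9945199333884198, 1168.049882474581], [0.0, 0.0, 0.0, 1.0]]
tee_center [(0.47, [452, 284, 13]), (0.19, [449, -9, 12])]
elbow_center [(0.47, [442, 137, 14])]
coupling1_center [(0.62, [438, -274, 21])]
valve_center [(0.54, [626, -150, 2]), (0.43, [450, -9, 10])]
tray2 [(0.73, [638, 161, 0]), (0.57, [626, -149, 3])]
tray3 [(0.73, [638, 161, 0]), (0.57, [626, -149, 3])]
tin [(0.71, [494, -414, -2]), (0.19, [452, 285, 14])]
tape [(0.52, [516, 452, 0])]
```

View pics/top0.png

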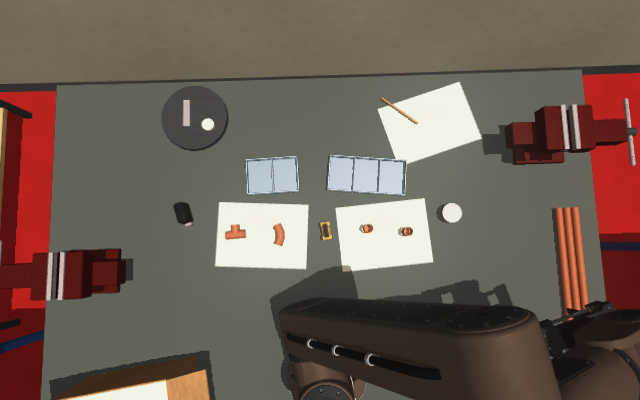

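View pics/scene0.png

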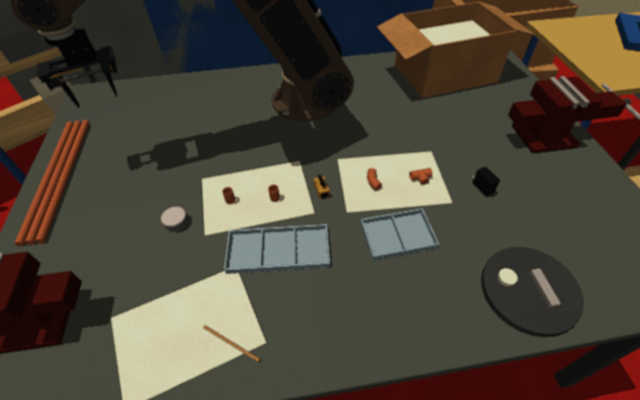

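```bash
cat > h.py <<'E'
import numpy as np, cv2
from cell import env
def cam(p):
    f=200/np.tan(np.radians(p["vertical_fov"])/2)
    K=np.array([[f,0,p["cx"]],[0,f,p["cy"]],[0,0,1]]); D=np.array([p["k1"],0,0,0,0.])
    M=np.array(p["world_to_cam"]); return K,D,M
def px2w(p,uv,z):
    K,D,M=cam(p); uv=np.array(uv,float).reshape(-1,1,2)
    n=cv2.undistortPoints(uv,K,D)[:,0]
    R,t=M[:3,:3],M[:3,3]; C=-R.T@t
    d=np.c_[n,np.ones(len(n))]@R
    return C+d*((z-C[2])/d[:,2])[:,None]
def w2px(p,X):
    K,D,M=cam(p); return cv2.projectPoints(np.array(X,float).reshape(-1,1,3),cv2.Rodrigues(M[:3,:3])[0],M[:3,3],K,D)[0][:,0]
def rect(p,x0,x1,y0,y1,z,s=1.0):
    # top-down rectified picture at height z; s px per mm; up=+x, left=+y
    w=int((y1-y0)*s);h=int((x1-x0)*s)
    jj,ii=np.meshgrid(np.arange(w),np.arange(h))
    X=np.stack([x1-ii/s,y1-jj/s,np.full(jj.shape,z)],-1).reshape(-1,3)
    m=w2px(p,X).reshape(h,w,2).astype(np.float32)
    return cv2.remap(p["pixels"],m[...,0],m[...,1],cv2.INTER_CUBIC)
E
python3 - <<'E'
from h import *
T=env.read_camera("top"); S=env.read_camera("scene")
import pickle; pickle.dump((T,S),open("first.pkl","wb"))
ims=[]
for c in[(452,285),(442,135),(447,-11),(450,-140),(440,-272)]:
    a=[]
    for p in(T,S):
        a.append(rect(p,c[0]-60,c[0]+60,c[1]-60,c[1]+60,14,1.3))
    ims.append(np.vstack(a))
cv2.imwrite("pics/z0.png",np.hstack(ims))
a=[rect(p,540,720,-300,260,22,1.4) for p in(T,S)]
cv2.imwrite("pics/t0.png",np.vstack(a))
for t in("valve_center","coupling1_center","coupling2_center"):
  for p in(T,S): print(t,[(round(d["score"],2),[round(float(v)) for v in d["point"]]) for d in env.tip_of(t,p)])
E
```

```text
valve_center [(0.74, [447, -10, 12])]
valve_center [(0.53, [444, -12, 17]), (0.15, [520, 449, 1])]
coupling1_center [(0.44, [438, -275, 20])]
coupling1_center [(0.43, [439, -270, 23])]
coupling2_center [(0.48, [453, -146, 25])]
coupling2_center [(0.59, [452, -150, 21])]
```

View pics/z0.png

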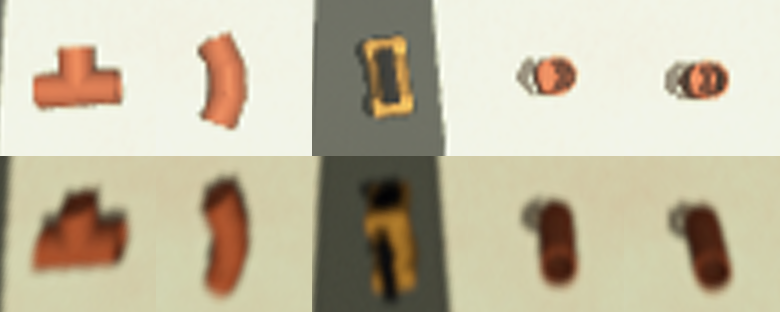

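View pics/t0.png

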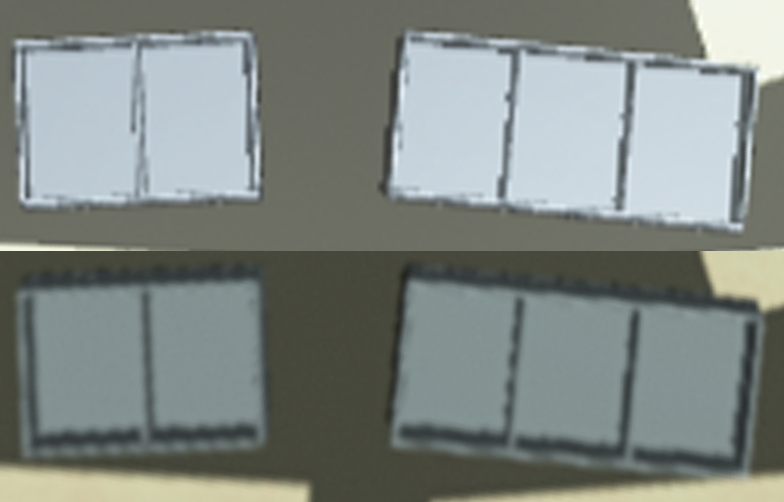

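```bash
cat > fit.py <<'E'
from h import *
from scipy.optimize import minimize
def cyl(a,b,r,n=16):
    a,b=np.array(a,float),np.array(b,float); d=(b-a)/np.linalg.norm(b-a)
    u=np.cross(d,[0,0,1] if abs(d[2])<.9 else [1,0,0]);u/=np.linalg.norm(u);v=np.cross(d,u)
    th=np.linspace(0,2*np.pi,n,endpoint=False); c=r*(np.cos(th)[:,None]*u+np.sin(th)[:,None]*v)
    return np.r_[a+c,b+c]
def box(x,y,z0,z1):
    return np.array([[i,j,k] for i in(-x,x) for j in(-y,y) for k in(z0,z1)],float)
c,s=np.cos(np.pi/8)*24,np.sin(np.pi/8)*24
M={"tee":([cyl([-9,-31,0],[-9,31,0],14),cyl([-9,0,0],[23,0,0],14)],14),
"elbow":([cyl([-10,0,0],[10,0,0],14),cyl([10,0,0],[10+c,s,0],14),cyl([-10,0,0],[-10-c,s,0],14)],14),
"coupling":([cyl([0,0,-22],[0,0,22],15)],22),
"valve":([box(30,16,-16,16),box(22,6,16,32)],16),
"tray2":([box(59,86,0,22)],0),"tray3":([box(59,128,0,22)],0)}
UP=4
def pts(name,q,z):
    parts,h=M[name]; C,S=np.cos(q[2]),np.sin(q[2]); R=np.array([[C,-S,0],[S,C,0],[0,0,1]])
    return [P@R.T+[q[0],q[1],z] for P in parts]
def crop(p,q,r):
    u=w2px(p,[[q[0],q[1],15]])[0]; return int(u[0])-r,int(u[1])-r
def mask(name,p,o,r):
    x,y=o; im=p["pixels"][y:y+2*r,x:x+2*r]; im=cv2.resize(im,None,fx=UP,fy=UP,interpolation=cv2.INTER_CUBIC)
    f=im.astype(int)
    hsv=cv2.cvtColor(im,cv2.COLOR_BGR2HSV)
    if name.startswith("tray"): m=(f[...,0]-f[...,2])>8
    elif name=="valve": m=(hsv[...,1]>130)|(hsv[...,2]<60)
    else: m=(hsv[...,1]>110)
    m=m.astype(np.uint8)
    m=cv2.morphologyEx(m,cv2.MORPH_CLOSE,np.ones((15,15)))
    n,l,st,_=cv2.connectedComponentsWithStats(m)
    if n<2: return m*0
    k=1+np.argmax(st[1:,4]); return (l==k).astype(np.uint8)
def render(name,p,q,z,o,r):
    m=np.zeros((2*r*UP,2*r*UP),np.uint8)
    for P in pts(name,q,z):
        uv=(w2px(p,P)-o+.5)*UP-.5
        cv2.fillConvexPoly(m,cv2.convexHull((uv*16).round().astype(np.int32)),1,shift=4)
    return m
def fit(name,pics,q0,z=None,r=None,save=None,yaw=True):
    z=M[name][1] if z is None else z
    r=r or (75 if name=="tray3" else 50 if name=="tray2" else 22)
    os=[crop(p,q0,r) for p in pics]; ms=[mask(name,p,o,r) for p,o in zip(pics,os)]
    def cost(q):
        q=[q[0],q[1],q[2]/100 if yaw else q0[2]]; t=0
        for p,o,m in zip(pics,os,ms):
            R=render(name,p,q,z,o,r); t+=1-(R&m).sum()/max(1,(R|m).sum())
        return t/len(pics)
    best=None
    for d in((0,0,0),(3,3,5),(-3,-3,-5)):
        s0=np.array([q0[0]+d[0],q0[1]+d[1],q0[2]*100+d[2]])
        sm=np.vstack([s0,s0+[8,0,0],s0+[0,8,0],s0+[0,0,12]])
        R=minimize(cost,s0,method="Nelder-Mead",options=dict(initial_simplex=sm,xatol=.05,fatol=1e-5))
        if best is None or R.fun<best.fun: best=R
    q=[best.x[0],best.x[1],best.x[2]/100 if yaw else q0[2]]
    if save:
        a=[]
        for p,o,m in zip(pics,os,ms):
            im=cv2.resize(p["pixels"][o[1]:o[1]+2*r,o[0]:o[0]+2*r],None,fx=UP,fy=UP)
            for k,mm in((0,m),(1,render(name,p,q,z,o,r))):
                cs,_=cv2.findContours(mm,0,2); cv2.drawContours(im,cs,-1,(0,255,0) if k else (255,0,0),1)
            a.append(cv2.resize(im,(200,200)))
        save.append(np.vstack(a))
    return [round(float(v),3) for v in q],round(best.fun,3)
E
python3 - <<'E'
from fit import *
import pickle
T,S=pickle.load(open("first.pkl","rb"))
for i,g in enumerate([[("tee",(452,285,0)),("elbow",(442,135,1.4)),("valve",(447,-11,1.5))],[("coupling",(452,-148,0)),("coupling",(439,-272,0)),("tray2",(636,161,.04)),("tray3",(626,-150,-.1))]]):
    sv=[]
    for n,q in g:
        y=n!="coupling"
        if n=="elbow":
            for q1 in(1.5,-1.6): print(n,"both",fit(n,[T,S],(q[0],q[1],q1)))
        print(n,[fit(n,x,q,yaw=y) for x in([T],[S])],fit(n,[T,S],q,save=sv,yaw=y))
    cv2.imwrite(f"pics/f{i}.png",np.hstack(sv))
E
```

```text
tee [([452.06, 285.013, 0.004], np.float64(0.165)), ([454.03, 283.928, 0.095], np.float64(0.151))] ([454.273, 285.095, 0.044], np.float64(0.162))
elbow both ([438.73, 139.406, 0.001], np.float64(0.156))
elbow both ([440.048, 145.663, -3.098], np.float64(0.29))
elbow [([440.447, 139.664, 0.075], np.float64(0.152)), ([439.618, 138.141, 0.009], np.float64(0.154))] ([439.938, 139.277, 0.035], np.float64(0.157))
valve [([435.976, -7.841, 1.535], np.float64(0.716)), ([449.769, -11.296, 0.134], np.float64(0.128))] ([448.965, -10.895, 0.134], np.float64(0.264))Traceback (most recent call last):
  File "<stdin>", line 11, in <module>
    return _nx.concatenate(arrs, 1, dtype=dtype, casting=casting)
           ~~~~~~~~~~~~~~~^^^^^^^^^^^^^^^^^^^^^^^^^^^^^^^^^^^^^^^
ValueError: need at least one array to concatenate
```

```bash
sed -i 's/    if save:/    if save is not None:/; s/(hsv\[...,1\]>130)|(hsv\[...,2\]<60)/(hsv[...,1]>110)|(hsv[...,2]<45)/' fit.py
cat > m0.py <<'E'
from fit import *
import pickle
T,S=pickle.load(open("first.pkl","rb"))
for i,g in enumerate([[("tee",(452,285,0)),("elbow",(442,135,0.03)),("valve",(447,-11,.13))],[("coupling",(452,-148,0)),("coupling",(439,-272,0)),("tray2",(636,161,.04)),("tray3",(626,-150,-.1))]]):
    sv=[]
    for n,q in g:
        y=n!="coupling"
        print(n,[fit(n,x,q,yaw=y) for x in([T],[S])],fit(n,[T,S],q,save=sv,yaw=y))
    cv2.imwrite(f"pics/f{i}.png",np.hstack(sv))
E
python3 m0.py
```

```text
tee [([452.06, 285.013, 0.004], np.float64(0.165)), ([454.03, 283.928, 0.095], np.float64(0.151))] ([454.273, 285.095, 0.044], np.float64(0.162))
elbow [([439.129, 139.454, 0.027], np.float64(0.151)), ([438.738, 138.538, -0.004], np.float64(0.154))] ([439.963, 139.225, 0.034], np.float64(0.157))
valve [([447.499, -10.004, 0.137], np.float64(0.184)), ([447.967, -11.546, 0.127], np.float64(0.114))] ([447.35, -10.849, 0.132], np.float64(0.16))
coupling [([450.75, -144.08, 0.0], np.float64(0.242)), ([447.488, -147.861, 0.0], np.float64(0.244))] ([451.474, -146.798, 0.0], np.float64(0.246))
coupling [([439.38, -272.852, 0.0], np.float64(0.318)), ([437.5, -273.747, 0.0], np.float64(0.248))] ([437.564, -273.082, 0.0], np.float64(0.285))
tray2 [([636.089, 162.589, 0.042], np.float64(0.026)), ([627.733, 162.481, 0.045], np.float64(0.112))] ([635.623, 162.604, 0.042], np.float64(0.075))
tray3 [([628.473, -149.403, -0.096], np.float64(0.024)), ([621.906, -151.445, -0.1], np.float64(0.098))] ([627.67, -150.433, -0.101], np.float64(0.068))
```

View pics/f0.png

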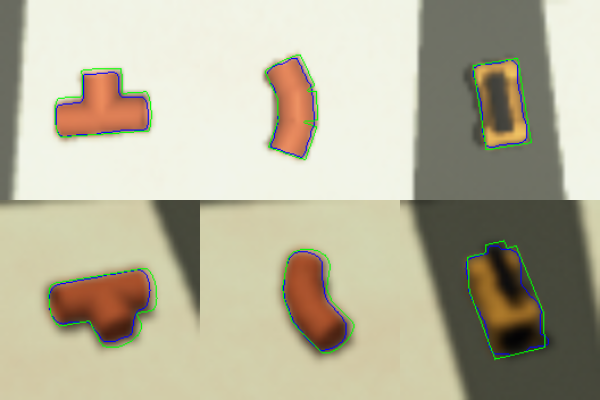

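View pics/f1.png

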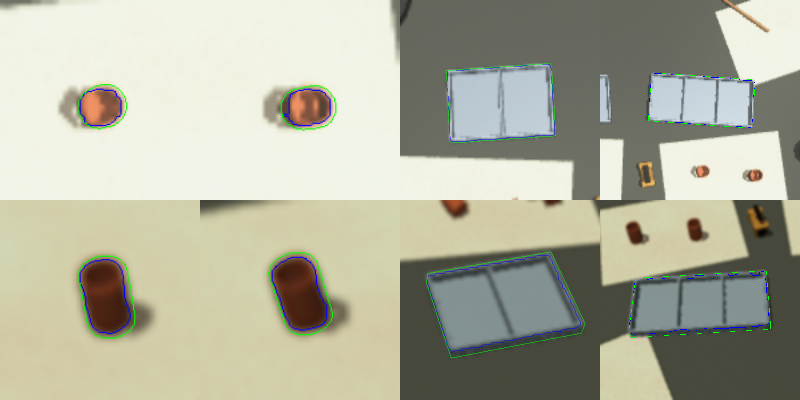

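```bash
cat > go.py <<'E'
import sys, numpy as np
from cell import env
# usage: go.py x y z psi   -> remaining in tool units (30mm / .08rad), assuming tool pointing down
s=env.state(); p=s["eef_pos"]; r=s["tcp_rot"]
t=[float(v) for v in sys.argv[1:5]]
psi=r[2]; d=np.array(t[:3])-p
u=np.array([np.cos(psi)*d[0]+np.sin(psi)*d[1], np.sin(psi)*d[0]-np.cos(psi)*d[1], -d[2]])/30
print("t",round(s["t"],2),"pos",p.round(1),"rot",r.round(3),"F",s["ft_force"].round(1),"open",round(s["opening"],3))
print("units xyz",u.round(3),"az",round((psi-t[3])/.08,3))
E
python3 go.py 438.5 -273 100 0
```

```text
t 1.3 pos [ 193.6 -594.3  214.7] rot [3.141 0.    0.315] F [ 0.1  0.4 -0.5] open 0.998
units xyz [11.08  -7.655  3.822] az 3.936
```

>>> drive_tool([
  [[0, 0, 0.95], [0, 0, 0.98]],
  [[0, 0, 0.95], [0, 0, 0.98]],
  [[0, 0, 0.95], [0, 0, 0.98]],
  [[0, 0, 0.95], [0, 0, 0.98]],
  [[0, 0, 0], [0, 0, 0]],
], jaw=0.6)

```text
t: 1.72
eef_pos: [193.0, -592.0, 95.8]
tcp_rot: [-3.134, 0.002, -0.002]
ft_force: [-0.9, 0.9, -0.9]
opening: 0.803
```

```bash
python3 go.py 438.5 -273 100 0
```

```text
t 1.72 pos [ 193.  -592.    95.8] rot [-3.134e+00  2.000e-03 -2.000e-03] F [-0.9  0.9 -0.9] open 0.803
units xyz [  8.158 -10.654  -0.139] az -0.03
```

>>> drive_tool([
  [[0.74, -0.97, 0], [0, 0, 0]],
  [[0.74, -0.97, 0], [0, 0, 0]],
  [[0.74, -0.97, 0], [0, 0, 0]],
  [[0.74, -0.97, 0], [0, 0, 0]],
  [[0.74, -0.97, 0], [0, 0, 0]],
])

```text
t: 2.13
eef_pos: [305.3, -447.9, 102.2]
tcp_rot: [3.14, -0.001, 0.004]
ft_force: [0.4, -0.3, 0.0]
opening: 0.802
```

>>> drive_tool([
  [[0.74, -0.97, 0], [0, 0, 0]],
  [[0.74, -0.97, 0], [0, 0, 0]],
  [[0.74, -0.97, 0], [0, 0, 0]],
  [[0.74, -0.97, 0], [0, 0, 0]],
  [[0.74, -0.97, 0], [0, 0, 0]],
])

```text
t: 2.55
eef_pos: [416.6, -302.0, 102.3]
tcp_rot: [3.14, -0.001, 0.004]
ft_force: [0.8, -0.7, -0.8]
opening: 0.799
```

>>> drive_tool([
  [[0.74, -0.97, 0], [0, 0, 0]],
  [[0, 0, 0], [0, 0, 0]],
  [[0, 0, 0], [0, 0, 0]],
])

```text
t: 2.8
eef_pos: [438.7, -273.0, 102.0]
tcp_rot: [3.14, -0.001, 0.007]
ft_force: [-0.2, -1.2, 0.6]
opening: 0.803
```

```bash
python3 go.py 438.5 -273 8 0
```

```text
t 2.8 pos [ 438.7 -273.   102. ] rot [ 3.14e+00 -1.00e-03  7.00e-03] F [-0.2 -1.2  0.6] open 0.803
units xyz [-7.000e-03  1.000e-03  3.133e+00] az 0.087
```

>>> drive_tool([
  [[0, 0, 0.9], [0, 0, 0]],
  [[0, 0, 0.9], [0, 0, 0]],
  [[0, 0, 0.8], [0, 0, 0]],
  [[0, 0, 0.5], [0, 0, 0]],
  [[0, 0, 0], [0, 0, 0]],
])

```text
t: 3.22
eef_pos: [436.1, -274.6, 5.8]
tcp_rot: [-3.14, 0.003, 0.001]
ft_force: [-0.6, 0.4, -0.5]
opening: 0.802
```

>>> drive_tool([
  [[0, 0, 0], [0, 0, 0]],
  [[0, 0, 0], [0, 0, 0]],
  [[0, 0, 0], [0, 0, 0]],
  [[0, 0, 0], [0, 0, 0]],
  [[0, 0, 0], [0, 0, 0]],
], jaw=-1)

```text
t: 3.63
eef_pos: [437.6, -274.2, 8.5]
tcp_rot: [3.141, -0.001, 0.001]
ft_force: [-0.1, -0.1, -0.2]
opening: 0.505
```

>>> drive_tool([
  [[0, 0, 0], [0, 0, 0]],
  [[0, 0, 0], [0, 0, 0]],
  [[0, 0, 0], [0, 0, 0]],
  [[0, 0, 0], [0, 0, 0]],
])

```text
t: 3.97
eef_pos: [437.4, -273.9, 7.8]
tcp_rot: [3.141, -0.0, 0.001]
ft_force: [-0.5, 0.7, 4.2]
opening: 0.313
```

```bash
python3 go.py 619.6 -233.6 80 -0.1
```

```text
t 3.97 pos [ 437.4 -273.9    7.8] rot [ 3.141e+00 -0.000e+00  1.000e-03] F [-0.5  0.7  4.2] open 0.313
units xyz [ 6.075 -1.334 -2.406] az 1.267
```

>>> drive_tool([
  [[0, 0, -0.5], [0, 0, 0]],
  [[0, 0, -0.9], [0, 0, 0]],
  [[0, 0, -1], [0, 0, 0]],
  [[0.87, -0.19, 0], [0, 0, 0.18]],
  [[0.87, -0.19, 0], [0, 0, 0.18]],
])

```text
t: 4.38
eef_pos: [490.3, -263.3, 81.6]
tcp_rot: [3.14, -0.002, -0.03]
ft_force: [0.6, -0.2, -1.2]
opening: 0.312
```

>>> drive_tool([
  [[0.87, -0.19, 0], [0, 0, 0.18]],
  [[0.87, -0.19, 0], [0, 0, 0.18]],
  [[0.87, -0.19, 0], [0, 0, 0.18]],
  [[0.87, -0.19, 0], [0, 0, 0.18]],
  [[0.87, -0.19, 0], [0, 0, 0.18]],
])

```text
t: 4.8
eef_pos: [622.6, -241.2, 79.4]
tcp_rot: [-3.141, 0.001, -0.1]
ft_force: [0.4, -0.4, -0.2]
opening: 0.311
```

>>> drive_tool([
  [[0, 0, 0], [0, 0, 0]],
  [[0, 0, 0], [0, 0, 0]],
])

```text
t: 4.97
eef_pos: [622.0, -241.1, 78.9]
tcp_rot: [-3.141, 0.001, -0.098]
ft_force: [-0.6, -0.7, -1.7]
opening: 0.31
```

```bash
python3 go.py 619.6 -233.6 13 -0.1; python3 - <<'E'
from h import *
p=env.read_camera("top"); a=rect(p,400,700,-330,-30,22,2)
q=env.read_camera("scene"); b=rect(q,400,700,-330,-30,22,1.2)
cv2.imwrite("pics/a1.png",a); cv2.imwrite("pics/a2.png",q["pixels"])
E
```

```text
t 4.97 pos [ 622.  -241.1   78.9] rot [-3.141e+00  1.000e-03 -9.800e-02] F [-0.6 -0.7 -1.7] open 0.31
units xyz [-0.103 -0.241  2.195] az 0.023
```

View pics/a2.png

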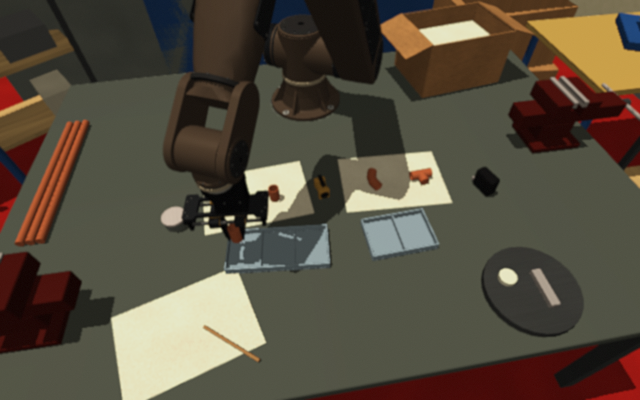

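>>> drive_tool([
  [[-0.1, -0.24, 0], [0, 0, 0]],
  [[0, 0, 0.8], [0, 0, 0]],
  [[0, 0, 0.8], [0, 0, 0]],
  [[0, 0, 0.4], [0, 0, 0]],
  [[0, 0, 0.15], [0, 0, 0]],
])

```text
t: 5.48
eef_pos: [617.8, -233.8, 13.3]
tcp_rot: [-3.14, 0.003, -0.1]
ft_force: [0.5, 0.1, -0.3]
opening: 0.309
```

>>> drive_tool([
  [[0, 0, 0.05], [0, 0, 0]],
  [[0, 0, 0], [0, 0, 0]],
])

```text
t: 5.65
eef_pos: [619.3, -234.4, 14.1]
tcp_rot: [3.141, -0.0, -0.1]
ft_force: [0.0, 0.6, -0.0]
opening: 0.314
```

```bash
python3 go.py 619.6 -233.6 12 -0.1
```

```text
t 5.65 pos [ 619.3 -234.4   14.1] rot [ 3.141 -0.    -0.1  ] F [ 0.   0.6 -0. ] open 0.314
units xyz [ 0.008 -0.029  0.071] az 0.003
```

>>> drive_tool([
  [[0, 0, 0.04], [0, 0, 0]],
  [[0, 0, 0.03], [0, 0, 0]],
  [[0, 0, 0], [0, 0, 0]],
])

```text
t: 5.9
eef_pos: [619.5, -234.4, 12.2]
tcp_rot: [3.141, -0.001, -0.1]
ft_force: [0.2, 0.3, -0.3]
opening: 0.309
```

>>> drive_tool([
  [[0, 0, 0], [0, 0, 0]],
  [[0, 0, 0], [0, 0, 0]],
  [[0, 0, 0], [0, 0, 0]],
  [[0, 0, 0], [0, 0, 0]],
], jaw=-0.1)

```text
t: 6.23
eef_pos: [619.3, -234.3, 11.7]
tcp_rot: [3.141, -0.0, -0.1]
ft_force: [-0.1, -0.0, -0.6]
opening: 0.446
```

>>> drive_tool([
  [[0, 0, -0.4], [0, 0, 0]],
  [[0, 0, -0.7], [0, 0, 0]],
  [[0, 0, -0.9], [0, 0, 0]],
  [[0, 0, -0.9], [0, 0, 0]],
  [[0, 0, 0], [0, 0, 0]],
])

```text
t: 6.65
eef_pos: [621.3, -235.2, 104.7]
tcp_rot: [3.139, -0.008, -0.1]
ft_force: [0.7, -0.2, 0.2]
opening: 0.452
```

```bash
python3 go.py 451 -146 95 0
```

```text
t 6.65 pos [ 621.3 -235.2  104.7] rot [ 3.139 -0.008 -0.1  ] F [ 0.7 -0.2  0.2] open 0.452
units xyz [-5.944 -2.395  0.324] az -1.244
```

>>> drive_tool([
  [[-0.83, -0.38, 0], [0, 0, -0.18]],
  [[-0.83, -0.38, 0], [0, 0, -0.18]],
  [[-0.83, -0.38, 0], [0, 0, -0.18]],
  [[-0.83, -0.38, 0.1], [0, 0, -0.18]],
  [[-0.83, -0.38, 0.1], [0, 0, -0.18]],
], jaw=0.6)

```text
t: 7.07
eef_pos: [498.1, -168.0, 93.2]
tcp_rot: [3.141, -0.001, -0.027]
ft_force: [-0.5, 0.5, -0.0]
opening: 0.742
```

>>> drive_tool([
  [[-0.83, -0.38, 0.1], [0, 0, -0.18]],
  [[-0.83, -0.38, 0], [0, 0, -0.18]],
  [[0, 0, 0], [0, 0, 0]],
  [[0, 0, 0], [0, 0, 0]],
])

```text
t: 7.4
eef_pos: [449.6, -144.6, 90.3]
tcp_rot: [3.141, -0.001, 0.001]
ft_force: [0.4, 0.1, 1.4]
opening: 0.8
```

```bash
python3 go.py 451 -146 8 0
```

```text
t 7.4 pos [ 449.6 -144.6   90.3] rot [ 3.141e+00 -1.000e-03  1.000e-03] F [0.4 0.1 1.4] open 0.8
units xyz [0.048 0.045 2.744] az 0.015
```

>>> drive_tool([
  [[0.05, 0.05, 0.8], [0, 0, 0]],
  [[0, 0, 0.9], [0, 0, 0]],
  [[0, 0, 0.7], [0, 0, 0]],
  [[0, 0, 0.34], [0, 0, 0]],
  [[0, 0, 0], [0, 0, 0]],
])

```text
t: 7.82
eef_pos: [451.7, -146.6, 5.5]
tcp_rot: [-3.141, 0.002, 0.001]
ft_force: [0.1, 0.5, -0.3]
opening: 0.801
```

>>> drive_tool([
  [[0, 0, 0], [0, 0, 0]],
  [[0, 0, 0], [0, 0, 0]],
  [[0, 0, 0], [0, 0, 0]],
  [[0, 0, 0], [0, 0, 0]],
  [[0, 0, 0], [0, 0, 0]],
], jaw=-1)

```text
t: 8.23
eef_pos: [451.6, -146.5, 8.0]
tcp_rot: [3.141, -0.001, 0.001]
ft_force: [0.6, -0.2, -0.3]
opening: 0.503
```

>>> drive_tool([
  [[0, 0, 0], [0, 0, 0]],
  [[0, 0, 0], [0, 0, 0]],
  [[0, 0, 0], [0, 0, 0]],
  [[0, 0, 0], [0, 0, 0]],
  [[0, 0, 0], [0, 0, 0]],
])

```text
t: 8.65
eef_pos: [451.3, -146.4, 7.5]
tcp_rot: [3.141, -0.0, 0.001]
ft_force: [-0.2, -0.6, 4.8]
opening: 0.309
```

```bash
python3 go.py 637.6 120.5 80 0.042
```

```text
t 8.65 pos [ 451.3 -146.4    7.5] rot [ 3.141e+00 -0.000e+00  1.000e-03] F [-0.2 -0.6  4.8] open 0.309
units xyz [ 6.219 -8.888 -2.417] az -0.51
```

>>> drive_tool([
  [[0, 0, -0.5], [0, 0, 0]],
  [[0, 0, -0.9], [0, 0, 0]],
  [[0, 0, -1], [0, 0, 0]],
  [[0.68, -0.98, -0.2], [0, 0, 0]],
  [[0.68, -0.98, 0], [0, 0, 0]],
])

```text
t: 9.07
eef_pos: [493.0, -88.0, 87.6]
tcp_rot: [3.14, -0.004, -0.002]
ft_force: [-0.4, -0.5, -2.2]
opening: 0.315
```

>>> drive_tool([
  [[0.68, -0.98, 0], [0, 0, 0]],
  [[0.68, -0.98, 0], [0, 0, 0]],
  [[0.68, -0.98, 0], [0, 0, 0]],
  [[0.68, -0.98, 0], [0, 0, 0]],
  [[0.68, -0.98, 0], [0, 0, 0]],
])

```text
t: 9.48
eef_pos: [594.4, 61.4, 85.1]
tcp_rot: [3.141, 0.0, 0.001]
ft_force: [1.1, -0.1, -1.1]
opening: 0.311
```

>>> drive_tool([
  [[0.68, -0.98, 0], [0, 0, 0]],
  [[0.68, -0.98, 0], [0, 0, 0]],
  [[0, 0, 0], [0, 0, -0.5]],
  [[0, 0, 0], [0, 0, 0]],
])

```text
t: 9.82
eef_pos: [634.6, 120.1, 84.5]
tcp_rot: [3.141, 0.001, 0.045]
ft_force: [-0.4, -0.1, -0.4]
opening: 0.313
```

```bash
python3 go.py 637.6 120.5 13 0.042
```

```text
t 9.82 pos [634.6 120.1  84.5] rot [3.141e+00 1.000e-03 4.500e-02] F [-0.4 -0.1 -0.4] open 0.313
units xyz [ 0.1   -0.008  2.383] az 0.043
```

>>> drive_tool([
  [[0.1, 0, 0.3], [0, 0, 0]],
  [[0, 0, 0.9], [0, 0, 0]],
  [[0, 0, 0.7], [0, 0, 0]],
  [[0, 0, 0.35], [0, 0, 0]],
  [[0, 0, 0.08], [0, 0, 0]],
])

```text
t: 10.23
eef_pos: [636.2, 117.6, 13.0]
tcp_rot: [3.141, 0.004, 0.039]
ft_force: [0.3, -0.5, -0.4]
opening: 0.309
```

>>> drive_tool([
  [[0, 0, 0.04], [0, 0, 0]],
  [[0, 0, 0.04], [0, 0, 0]],
  [[0, 0, 0], [0, 0, 0]],
])

```text
t: 10.48
eef_pos: [638.0, 118.4, 13.9]
tcp_rot: [3.142, -0.001, 0.041]
ft_force: [0.1, -0.5, 0.0]
opening: 0.31
```

```bash
python3 go.py 637.6 120.5 11.6 0.042
```

```text
t 10.48 pos [638.  118.4  13.9] rot [ 3.142e+00 -1.000e-03  4.100e-02] F [ 0.1 -0.5  0. ] open 0.31
units xyz [-0.011 -0.069  0.077] az -0.016
```

>>> drive_tool([
  [[0, -0.06, 0.04], [0, 0, 0]],
  [[0, 0, 0.04], [0, 0, 0]],
  [[0, 0, 0], [0, 0, 0]],
])

```text
t: 10.73
eef_pos: [637.9, 120.7, 11.5]
tcp_rot: [-3.142, -0.001, 0.041]
ft_force: [-0.2, 0.2, 3.8]
opening: 0.311
```

>>> drive_tool([
  [[0, 0, 0], [0, 0, 0]],
  [[0, 0, 0], [0, 0, 0]],
  [[0, 0, 0], [0, 0, 0]],
  [[0, 0, 0], [0, 0, 0]],
], jaw=-0.1)

```text
t: 11.07
eef_pos: [637.4, 120.4, 10.5]
tcp_rot: [3.141, 0.0, 0.041]
ft_force: [0.6, 0.1, 0.3]
opening: 0.443
```

>>> drive_tool([
  [[0, 0, -0.4], [0, 0, 0]],
  [[0, 0, -0.7], [0, 0, 0]],
  [[0, 0, -0.9], [0, 0, 0]],
  [[0, 0, -0.9], [0, 0, 0]],
  [[0, 0, 0], [0, 0, 0]],
])

```text
t: 11.48
eef_pos: [639.7, 120.7, 103.6]
tcp_rot: [-3.141, -0.008, 0.041]
ft_force: [0.5, 0.4, 0.6]
opening: 0.452
```

```bash
python3 go.py 439.5 139 95 0.03; python3 - <<'E'
from h import *
q=env.read_camera("scene"); cv2.imwrite("pics/a3.png",q["pixels"])
E
```

```text
t 11.48 pos [639.7 120.7 103.6] rot [-3.141 -0.008  0.041] F [0.5 0.4 0.6] open 0.452
units xyz [-6.642 -0.886  0.285] az 0.141
```

View pics/a3.png

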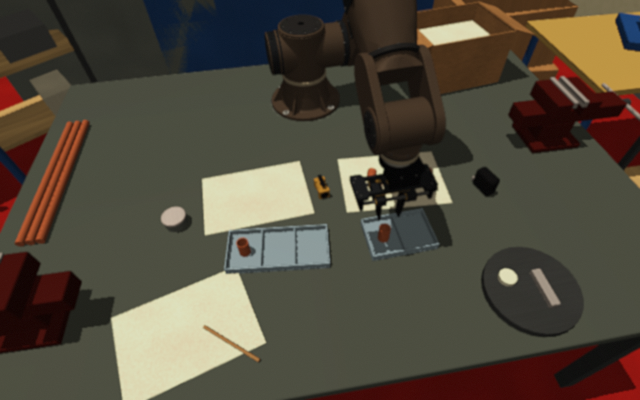

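>>> drive_tool([
  [[-0.95, -0.13, 0], [0, 0, 0.02]],
  [[-0.95, -0.13, 0], [0, 0, 0.02]],
  [[-0.95, -0.13, 0], [0, 0, 0.02]],
  [[-0.95, -0.13, 0.1], [0, 0, 0.02]],
  [[-0.95, -0.13, 0.1], [0, 0, 0.02]],
], jaw=0.6)

```text
t: 11.95
eef_pos: [492.5, 134.5, 91.2]
tcp_rot: [3.141, 0.001, 0.033]
ft_force: [0.4, 0.6, -0.5]
opening: 0.745
```

>>> drive_tool([
  [[-0.95, -0.13, 0.1], [0, 0, 0.02]],
  [[-0.95, -0.13, 0], [0, 0, 0.02]],
  [[0, 0, 0], [0, 0, 0]],
  [[0, 0, 0], [0, 0, 0]],
])

```text
t: 12.28
eef_pos: [436.3, 140.6, 88.6]
tcp_rot: [3.141, 0.001, 0.031]
ft_force: [0.3, -0.7, 0.0]
opening: 0.8
```

```bash
python3 go.py 439.5 139 5 0.03
```

```text
t 12.28 pos [436.3 140.6  88.6] rot [3.141e+00 1.000e-03 3.100e-02] F [ 0.3 -0.7  0. ] open 0.8
units xyz [0.106 0.057 2.788] az 0.009
```

>>> drive_tool([
  [[0.1, 0.06, 0.8], [0, 0, 0]],
  [[0, 0, 0.9], [0, 0, 0]],
  [[0, 0, 0.6], [0, 0, 0]],
  [[0, 0, 0.3], [0, 0, 0]],
  [[0, 0, 0.15], [0, 0, 0]],
])

```text
t: 12.7
eef_pos: [440.6, 138.5, 4.8]
tcp_rot: [3.141, 0.002, 0.03]
ft_force: [-0.2, 0.2, 0.6]
opening: 0.802
```

>>> drive_tool([
  [[0, 0, 0.03], [0, 0, 0]],
  [[0, 0, 0], [0, 0, 0]],
  [[0, 0, 0], [0, 0, 0]],
  [[0, 0, 0], [0, 0, 0]],
  [[0, 0, 0], [0, 0, 0]],
], jaw=-1)

```text
t: 13.12
eef_pos: [440.5, 138.8, 5.9]
tcp_rot: [-3.142, -0.001, 0.03]
ft_force: [0.2, 0.2, -0.2]
opening: 0.507
```

>>> drive_tool([
  [[0, 0, 0], [0, 0, 0]],
  [[0, 0, 0], [0, 0, 0]],
  [[0, 0, 0], [0, 0, 0]],
  [[0, 0, 0], [0, 0, 0]],
  [[0, 0, 0], [0, 0, 0]],
])

```text
t: 13.53
eef_pos: [440.3, 138.7, 5.4]
tcp_rot: [3.141, -0.0, 0.03]
ft_force: [-1.2, -1.3, 4.8]
opening: 0.288
```

```bash
python3 go.py 636.4 -66.4 95 -0.1
```

```text
t 13.53 pos [440.3 138.7   5.4] rot [ 3.141 -0.     0.03 ] F [-1.2 -1.3  4.8] open 0.288
units xyz [ 6.328  7.029 -2.987] az 1.625
```

>>> drive_tool([
  [[0, 0, -0.5], [0, 0, 0]],
  [[0, 0, -0.9], [0, 0, 0]],
  [[0, 0, -1], [0, 0, 0]],
  [[0.85, 0.82, -0.2], [0, 0, 0.2]],
  [[0.85, 0.82, 0], [0, 0, 0.2]],
])

```text
t: 13.95
eef_pos: [493.1, 91.0, 85.6]
tcp_rot: [-3.141, -0.003, 0.0]
ft_force: [0.9, 1.4, -0.6]
opening: 0.291
```

>>> drive_tool([
  [[0.85, 0.82, 0], [0, 0, 0.2]],
  [[0.85, 0.82, 0], [0, 0, 0.2]],
  [[0.85, 0.82, 0], [0, 0, 0.2]],
  [[0.85, 0.82, 0], [0, 0, 0.2]],
  [[0.85, 0.82, 0], [0, 0, 0.2]],
])

```text
t: 14.37
eef_pos: [616.3, -37.9, 82.9]
tcp_rot: [-3.142, 0.001, -0.083]
ft_force: [0.2, 0.2, -1.0]
opening: 0.289
```

>>> drive_tool([
  [[0.85, 0.82, 0], [0, 0, 0.2]],
  [[0, 0, 0], [0, 0, 0]],
  [[0, 0, 0], [0, 0, 0]],
])

```text
t: 14.62
eef_pos: [639.0, -64.5, 82.3]
tcp_rot: [-3.142, 0.001, -0.1]
ft_force: [-0.6, -0.4, -0.6]
opening: 0.292
```

```bash
python3 go.py 636.4 -66.4 9.5 -0.1; python3 - <<'E'
from h import *
q=env.read_camera("scene"); cv2.imwrite("pics/a4.png",q["pixels"])
E
```

```text
t 14.62 pos [639.  -64.5  82.3] rot [-3.142e+00  1.000e-03 -1.000e-01] F [-0.6 -0.4 -0.6] open 0.292
units xyz [-0.081  0.073  2.428] az -0.001
```

View pics/a4.png

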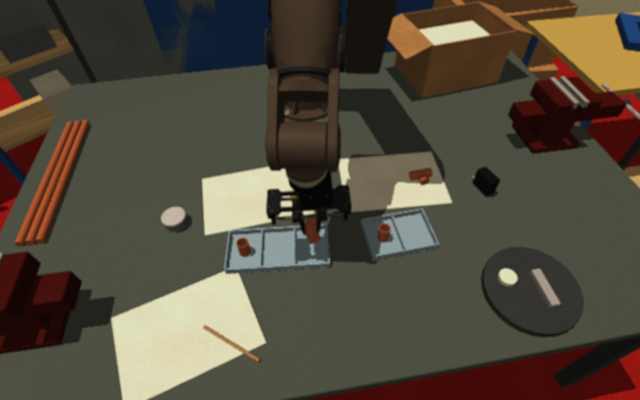

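Elbow held over the +y compartment (pixel ~312,230). Lower it.

>>> drive_tool([
  [[-0.08, 0.07, 0.3], [0, 0, 0]],
  [[0, 0, 0.9], [0, 0, 0]],
  [[0, 0, 0.7], [0, 0, 0]],
  [[0, 0, 0.35], [0, 0, 0]],
  [[0, 0, 0.08], [0, 0, 0]],
])

```text
t: 15.08
eef_pos: [634.6, -64.0, 11.1]
tcp_rot: [-3.141, 0.004, -0.097]
ft_force: [0.7, -0.2, -0.8]
opening: 0.29
```

>>> drive_tool([
  [[0, 0, 0.02], [0, 0, 0]],
  [[0, 0, 0.02], [0, 0, 0]],
  [[0, 0, 0], [0, 0, 0]],
])

```text
t: 15.33
eef_pos: [636.7, -64.9, 13.1]
tcp_rot: [3.141, -0.002, -0.098]
ft_force: [-0.1, -0.6, -1.5]
opening: 0.289
```

```bash
python3 go.py 636.4 -66.4 9.5 -0.1
```

```text
t 15.33 pos [636.7 -64.9  13.1] rot [ 3.141e+00 -2.000e-03 -9.800e-02] F [-0.1 -0.6 -1.5] open 0.289
units xyz [-0.006  0.049  0.122] az 0.028
```

>>> drive_tool([
  [[0, 0.05, 0.05], [0, 0, 0]],
  [[0, 0, 0.04], [0, 0, 0]],
  [[0, 0, 0.03], [0, 0, 0]],
  [[0, 0, 0], [0, 0, 0]],
])

```text
t: 15.67
eef_pos: [636.5, -66.8, 9.4]
tcp_rot: [3.141, -0.001, -0.098]
ft_force: [-0.8, -1.1, 5.1]
opening: 0.291
```

>>> drive_tool([
  [[0, 0, 0.02], [0, 0, 0]],
  [[0, 0, 0], [0, 0, 0]],
])

```text
t: 15.83
eef_pos: [636.5, -66.8, 9.3]
tcp_rot: [3.141, -0.001, -0.098]
ft_force: [-3.1, -0.8, 10.8]
opening: 0.289
```

>>> drive_tool([
  [[0, 0, 0], [0, 0, 0]],
  [[0, 0, 0], [0, 0, 0]],
  [[0, 0, 0], [0, 0, 0]],
  [[0, 0, 0], [0, 0, 0]],
], jaw=-0.14)

```text
t: 16.17
eef_pos: [636.1, -66.5, 7.8]
tcp_rot: [3.142, 0.0, -0.098]
ft_force: [-1.0, 0.2, 0.1]
opening: 0.42
```

>>> drive_tool([
  [[0, 0, -0.4], [0, 0, 0]],
  [[0, 0, -0.7], [0, 0, 0]],
  [[0, 0, -0.9], [0, 0, 0]],
  [[0, 0, -0.9], [0, 0, 0]],
  [[0, 0, 0], [0, 0, 0]],
])

```text
t: 16.58
eef_pos: [638.3, -66.9, 100.7]
tcp_rot: [3.141, -0.008, -0.098]
ft_force: [1.4, 0.7, 0.3]
opening: 0.43
```

```bash
python3 go.py 447.5 -10.8 95 0.13
```

```text
t 16.58 pos [638.3 -66.9 100.7] rot [ 3.141 -0.008 -0.098] F [1.4 0.7 0.3] open 0.43
units xyz [-6.511 -1.239  0.191] az -2.849
```

>>> drive_tool([
  [[-0.9, -0.28, 0], [0, 0, -0.4]],
  [[-0.9, -0.28, 0], [0, 0, -0.4]],
  [[-0.9, -0.28, 0], [0, 0, -0.4]],
  [[-0.9, -0.28, 0], [0, 0, -0.4]],
  [[-0.9, -0.28, 0], [0, 0, -0.4]],
], jaw=0.6)

```text
t: 17.0
eef_pos: [501.4, -19.5, 95.2]
tcp_rot: [3.141, -0.0, 0.064]
ft_force: [0.7, -0.5, -0.2]
opening: 0.728
```

>>> drive_tool([
  [[-0.9, -0.28, 0], [0, 0, -0.4]],
  [[-0.9, -0.28, 0], [0, 0, -0.4]],
  [[0, 0, 0], [0, 0, 0]],
  [[0, 0, 0], [0, 0, 0]],
])

```text
t: 17.33
eef_pos: [447.2, -7.3, 95.5]
tcp_rot: [3.141, -0.0, 0.126]
ft_force: [1.4, -0.5, -0.3]
opening: 0.801
```

```bash
python3 go.py 447.5 -10.8 6 0.13
```

```text
t 17.33 pos [447.2  -7.3  95.5] rot [ 3.141 -0.     0.126] F [ 1.4 -0.5 -0.3] open 0.801
units xyz [-0.005  0.118  2.983] az -0.05
```

>>> drive_tool([
  [[0, 0.12, 0.8], [0, 0, -0.05]],
  [[0, 0, 0.9], [0, 0, 0]],
  [[0, 0, 0.7], [0, 0, 0]],
  [[0, 0, 0.4], [0, 0, 0]],
  [[0, 0, 0.15], [0, 0, 0]],
])

```text
t: 17.75
eef_pos: [448.7, -11.3, 4.7]
tcp_rot: [-3.141, 0.001, 0.129]
ft_force: [-0.3, -0.3, -0.2]
opening: 0.796
```

>>> drive_tool([
  [[0, 0, 0.03], [0, 0, 0]],
  [[0, 0, 0], [0, 0, 0]],
  [[0, 0, 0], [0, 0, 0]],
  [[0, 0, 0], [0, 0, 0]],
  [[0, 0, 0], [0, 0, 0]],
], jaw=-1)

```text
t: 18.17
eef_pos: [448.5, -11.1, 6.2]
tcp_rot: [3.141, -0.001, 0.13]
ft_force: [-0.1, 0.4, 0.2]
opening: 0.504
```

>>> drive_tool([
  [[0, 0, 0], [0, 0, 0]],
  [[0, 0, 0], [0, 0, 0]],
  [[0, 0, 0], [0, 0, 0]],
  [[0, 0, 0], [0, 0, 0]],
  [[0, 0, 0], [0, 0, 0]],
])

```text
t: 18.58
eef_pos: [448.2, -11.1, 5.8]
tcp_rot: [3.141, -0.0, 0.13]
ft_force: [-1.3, 0.0, 5.9]
opening: 0.333
```

```bash
python3 go.py 628 -150 95 -0.1
```

```text
t 18.58 pos [448.2 -11.1   5.8] rot [ 3.141 -0.     0.13 ] F [-1.3  0.   5.9] open 0.333
units xyz [ 5.343  5.37  -2.974] az 2.875
```

>>> drive_tool([
  [[0, 0, -0.5], [0, 0, 0]],
  [[0, 0, -0.9], [0, 0, 0]],
  [[0, 0, -1], [0, 0, 0]],
  [[0.85, 0.67, -0.3], [0, 0, 0.41]],
  [[0.85, 0.67, 0], [0, 0, 0.41]],
])

```text
t: 19.0
eef_pos: [504.3, -45.2, 89.4]
tcp_rot: [3.141, -0.003, 0.064]
ft_force: [1.4, -0.2, -2.1]
opening: 0.336
```

>>> drive_tool([
  [[0.85, 0.67, 0], [0, 0, 0.41]],
  [[0.85, 0.67, 0], [0, 0, 0.41]],
  [[0.85, 0.67, 0], [0, 0, 0.41]],
  [[0.85, 0.67, 0], [0, 0, 0.41]],
  [[0.85, 0.67, 0], [0, 0, 0.41]],
])

```text
t: 19.42
eef_pos: [631.4, -146.6, 86.1]
tcp_rot: [-3.141, 0.001, -0.101]
ft_force: [-0.2, 0.0, -2.1]
opening: 0.335
```

>>> drive_tool([
  [[0, 0, 0], [0, 0, 0]],
  [[0, 0, 0], [0, 0, 0]],
  [[0, 0, 0], [0, 0, 0]],
])

```text
t: 19.67
eef_pos: [629.6, -145.3, 85.8]
tcp_rot: [-3.141, 0.002, -0.099]
ft_force: [-0.3, -0.5, -1.7]
opening: 0.334
```

```bash
python3 go.py 628 -150 9.8 -0.1; python3 - <<'E'
from h import *
q=env.read_camera("scene"); cv2.imwrite("pics/a5.png",q["pixels"])
E
```

```text
t 19.67 pos [ 629.6 -145.3   85.8] rot [-3.141e+00  2.000e-03 -9.900e-02] F [-0.3 -0.5 -1.7] open 0.334
units xyz [-0.037  0.16   2.533] az 0.008
```

View pics/a5.png

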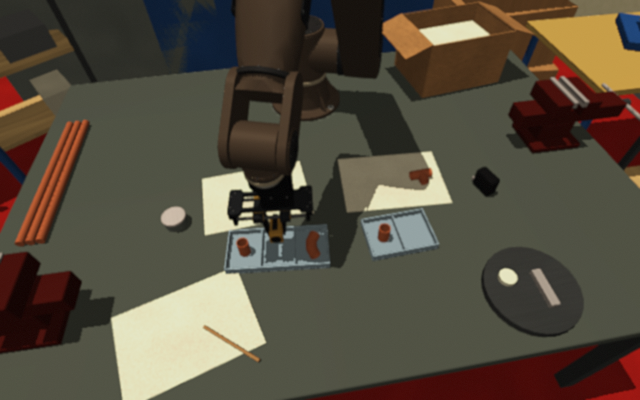

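Elbow lies in its cell (312,245); valve is held over the middle cell (276,232). Lower it.

>>> drive_tool([
  [[-0.04, 0.16, 0.4], [0, 0, 0]],
  [[0, 0, 0.9], [0, 0, 0]],
  [[0, 0, 0.7], [0, 0, 0]],
  [[0, 0, 0.35], [0, 0, 0]],
  [[0, 0, 0.08], [0, 0, 0]],
])

```text
t: 20.13
eef_pos: [627.4, -149.8, 11.2]
tcp_rot: [-3.141, 0.004, -0.099]
ft_force: [-0.9, 0.3, -2.3]
opening: 0.338
```

>>> drive_tool([
  [[0, 0, 0.02], [0, 0, 0]],
  [[0, 0, 0.02], [0, 0, 0]],
  [[0, 0, 0], [0, 0, 0]],
])

```text
t: 20.38
eef_pos: [629.4, -150.5, 13.5]
tcp_rot: [3.141, -0.002, -0.099]
ft_force: [0.1, -0.2, -1.7]
opening: 0.336
```

```bash
python3 go.py 628 -150 9.8 -0.1
```

```text
t 20.38 pos [ 629.4 -150.5   13.5] rot [ 3.141e+00 -2.000e-03 -9.900e-02] F [ 0.1 -0.2 -1.7] open 0.336
units xyz [-0.047 -0.012  0.122] az 0.007
```

>>> drive_tool([
  [[0, 0, 0.05], [0, 0, 0]],
  [[0, 0, 0.04], [0, 0, 0]],
  [[0, 0, 0.03], [0, 0, 0]],
  [[0, 0, 0], [0, 0, 0]],
])

```text
t: 20.72
eef_pos: [629.1, -150.5, 9.8]
tcp_rot: [3.141, -0.001, -0.1]
ft_force: [-2.6, 0.4, 6.1]
opening: 0.336
```

>>> drive_tool([
  [[0, 0, 0], [0, 0, 0]],
  [[0, 0, 0], [0, 0, 0]],
  [[0, 0, 0], [0, 0, 0]],
  [[0, 0, 0], [0, 0, 0]],
], jaw=-0.1)

```text
t: 21.05
eef_pos: [628.9, -150.4, 8.9]
tcp_rot: [3.141, -0.0, -0.1]
ft_force: [0.8, -0.0, -1.3]
opening: 0.452
```

>>> drive_tool([
  [[0, 0, -0.3], [0, 0, 0]],
  [[0, 0, -0.7], [0, 0, 0]],
  [[0, 0, -0.9], [0, 0, 0]],
  [[0, 0, -0.9], [0, 0, 0]],
  [[0, 0, 0], [0, 0, 0]],
])

```text
t: 21.47
eef_pos: [631.0, -151.0, 98.5]
tcp_rot: [3.14, -0.007, -0.099]
ft_force: [0.0, 0.3, 1.0]
opening: 0.449
```

```bash
python3 go.py 453.5 285 110 1.61
```

```text
t 21.47 pos [ 631.  -151.    98.5] rot [ 3.14  -0.007 -0.099] F [0.  0.3 1. ] open 0.449
units xyz [ -7.331 -13.875  -0.382] az -21.368
```

>>> drive_tool([
  [[-0.52, -0.99, 0], [0, 0, 0]],
  [[-0.52, -0.99, 0], [0, 0, 0]],
  [[-0.52, -0.99, 0], [0, 0, 0]],
  [[-0.52, -0.99, 0], [0, 0, 0]],
  [[-0.52, -0.99, 0], [0, 0, 0]],
], jaw=1)

```text
t: 21.88
eef_pos: [565.2, 6.3, 93.0]
tcp_rot: [3.142, -0.0, -0.1]
ft_force: [0.8, 0.5, -0.0]
opening: 0.743
```

>>> drive_tool([
  [[-0.52, -0.99, 0], [0, 0, 0]],
  [[-0.52, -0.99, 0], [0, 0, 0]],
  [[-0.52, -0.99, 0], [0, 0, 0]],
  [[-0.52, -0.99, 0], [0, 0, 0]],
  [[-0.52, -0.99, 0], [0, 0, 0]],
])

```text
t: 22.3
eef_pos: [502.4, 162.0, 93.0]
tcp_rot: [3.142, -0.0, -0.1]
ft_force: [1.4, 0.4, 0.1]
opening: 0.996
```

>>> drive_tool([
  [[-0.52, -0.99, 0], [0, 0, 0]],
  [[-0.52, -0.99, 0], [0, 0, 0]],
  [[-0.52, -0.99, 0], [0, 0, 0]],
  [[-0.52, -0.99, 0], [0, 0, 0]],
  [[0, 0, 0], [0, 0, -1]],
])

```text
t: 22.72
eef_pos: [450.8, 289.1, 93.0]
tcp_rot: [-3.141, -0.0, -0.018]
ft_force: [-1.5, -0.2, 0.1]
opening: 1.008
```

>>> drive_tool([
  [[0, 0, 0], [0, 0, -1]],
  [[0, 0, 0], [0, 0, -1]],
  [[0, 0, 0], [0, 0, -1]],
  [[0, 0, 0], [0, 0, -1]],
  [[0, 0, 0], [0, 0, -1]],
])

```text
t: 23.13
eef_pos: [452.8, 285.1, 93.0]
tcp_rot: [3.142, -0.0, 0.384]
ft_force: [0.5, -0.9, -0.2]
opening: 1.0
```

>>> drive_tool([
  [[0, 0, 0], [0, 0, -1]],
  [[0, 0, 0], [0, 0, -1]],
  [[0, 0, 0], [0, 0, -1]],
  [[0, 0, 0], [0, 0, -1]],
  [[0, 0, 0], [0, 0, -1]],
])

```text
t: 23.55
eef_pos: [452.9, 285.1, 92.9]
tcp_rot: [3.141, -0.0, 0.784]
ft_force: [-0.5, 0.8, 0.1]
opening: 1.002
```

>>> drive_tool([
  [[0, 0, 0], [0, 0, -1]],
  [[0, 0, 0], [0, 0, -1]],
  [[0, 0, 0], [0, 0, -1]],
  [[0, 0, 0], [0, 0, -1]],
  [[0, 0, 0], [0, 0, -1]],
])

```text
t: 23.97
eef_pos: [452.8, 285.1, 92.9]
tcp_rot: [3.141, 0.0, 1.184]
ft_force: [0.2, 0.1, -0.4]
opening: 0.998
```

>>> drive_tool([
  [[0, 0, 0], [0, 0, -1]],
  [[0, 0, 0], [0, 0, -1]],
  [[0, 0, 0], [0, 0, -1]],
  [[0, 0, 0], [0, 0, -1]],
  [[0, 0, 0], [0, 0, -1]],
])

```text
t: 24.38
eef_pos: [452.9, 285.1, 92.9]
tcp_rot: [3.141, 0.0, 1.584]
ft_force: [-0.4, -0.3, 0.8]
opening: 1.002
```

```bash
python3 go.py 453.5 285 6 1.61; python3 - <<'E'
from h import *
q=env.read_camera("scene"); cv2.imwrite("pics/a6.png",q["pixels"])
E
```

```text
t 24.38 pos [452.9 285.1  92.9] rot [3.141 0.    1.584] F [-0.4 -0.3  0.8] open 1.002
units xyz [-2.000e-03  2.100e-02  2.898e+00] az -0.321
```

View pics/a6.png

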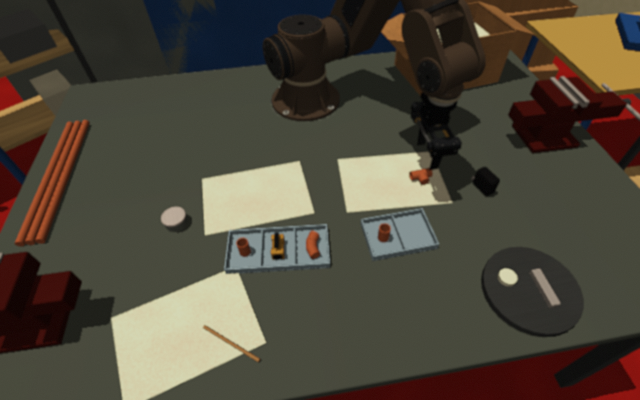

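>>> drive_tool([
  [[0, 0.02, 0.8], [0, 0, -0.32]],
  [[0, 0, 0.9], [0, 0, 0]],
  [[0, 0, 0.7], [0, 0, 0]],
  [[0, 0, 0.35], [0, 0, 0]],
  [[0, 0, 0.13], [0, 0, 0]],
], jaw=0.8)

```text
t: 24.85
eef_pos: [452.9, 284.8, 5.0]
tcp_rot: [-3.139, 0.001, 1.605]
ft_force: [-0.0, -0.5, -0.1]
opening: 0.902
```

>>> drive_tool([
  [[0, 0, 0.03], [0, 0, 0]],
  [[0, 0, 0], [0, 0, 0]],
  [[0, 0, 0], [0, 0, 0]],
  [[0, 0, 0], [0, 0, 0]],
  [[0, 0, 0], [0, 0, 0]],
], jaw=-1)

```text
t: 25.27
eef_pos: [453.8, 285.3, 6.3]
tcp_rot: [3.14, -0.0, 1.606]
ft_force: [-0.1, -0.0, -1.5]
opening: 0.605
```

>>> drive_tool([
  [[0, 0, 0], [0, 0, 0]],
  [[0, 0, 0], [0, 0, 0]],
  [[0, 0, 0], [0, 0, 0]],
  [[0, 0, 0], [0, 0, 0]],
  [[0, 0, 0], [0, 0, 0]],
])

```text
t: 25.68
eef_pos: [453.6, 285.1, 5.9]
tcp_rot: [3.141, -0.0, 1.606]
ft_force: [-0.9, -1.0, 5.6]
opening: 0.481
```

```bash
python3 go.py 634 204.5 90 1.613
```

```text
t 25.68 pos [453.6 285.1   5.9] rot [ 3.141 -0.     1.606] F [-0.9 -1.   5.6] open 0.481
units xyz [-2.897  5.914 -2.805] az -0.089
```

>>> drive_tool([
  [[0, 0, -0.5], [0, 0, 0]],
  [[0, 0, -0.9], [0, 0, 0]],
  [[0, 0, -1], [0, 0, 0]],
  [[-0.48, 0.98, -0.3], [0, 0, 0]],
  [[-0.48, 0.98, 0], [0, 0, 0]],
])

```text
t: 26.1
eef_pos: [514.1, 259.1, 89.4]
tcp_rot: [3.138, -0.001, 1.608]
ft_force: [0.4, 0.5, -1.7]
opening: 0.481
```

>>> drive_tool([
  [[-0.48, 0.98, 0], [0, 0, 0]],
  [[-0.48, 0.98, 0], [0, 0, 0]],
  [[-0.48, 0.98, 0], [0, 0, 0]],
  [[-0.48, 0.98, 0], [0, 0, -0.08]],
  [[0, 0, 0], [0, 0, 0]],
])

```text
t: 26.52
eef_pos: [637.3, 202.2, 86.0]
tcp_rot: [3.139, 0.0, 1.61]
ft_force: [-0.4, 0.3, -0.8]
opening: 0.48
```

>>> drive_tool([
  [[0, 0, 0], [0, 0, 0]],
  [[0, 0, 0], [0, 0, 0]],
])

```text
t: 26.68
eef_pos: [632.0, 204.9, 85.8]
tcp_rot: [-3.14, 0.0, 1.612]
ft_force: [-0.1, 1.2, -0.7]
opening: 0.482
```

```bash
python3 go.py 634 204.5 10 1.613; python3 - <<'E'
from h import *
q=env.read_camera("scene"); cv2.imwrite("pics/a7.png",q["pixels"])
E
```

```text
t 26.68 pos [632.  204.9  85.8] rot [-3.14   0.     1.612] F [-0.1  1.2 -0.7] open 0.482
units xyz [-0.016  0.067  2.528] az -0.012
```

View pics/a7.png

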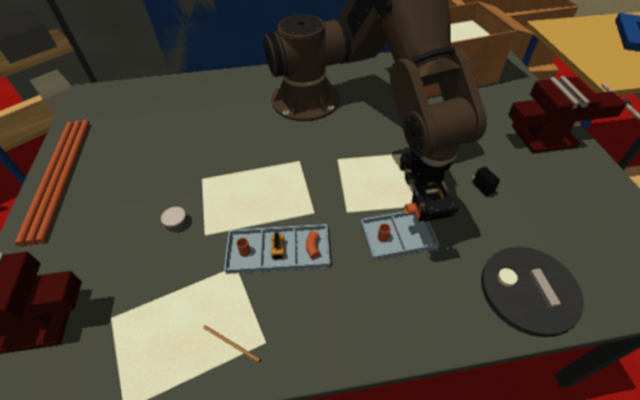

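>>> drive_tool([
  [[0, 0.07, 0.4], [0, 0, 0]],
  [[0, 0, 0.9], [0, 0, 0]],
  [[0, 0, 0.7], [0, 0, 0]],
  [[0, 0, 0.35], [0, 0, 0]],
  [[0, 0, 0.08], [0, 0, 0]],
])

```text
t: 27.15
eef_pos: [633.4, 205.3, 11.1]
tcp_rot: [-3.138, 0.001, 1.613]
ft_force: [0.1, 0.2, -1.2]
opening: 0.478
```

>>> drive_tool([
  [[0, 0, 0.02], [0, 0, 0]],
  [[0, 0, 0.02], [0, 0, 0]],
  [[0, 0, 0], [0, 0, 0]],
])

```text
t: 27.4
eef_pos: [635.4, 205.3, 13.5]
tcp_rot: [3.14, -0.0, 1.613]
ft_force: [-0.1, 0.5, -1.6]
opening: 0.479
```

```bash
python3 go.py 634 204.5 9.8 1.613
```

```text
t 27.4 pos [635.4 205.3  13.5] rot [ 3.14  -0.     1.613] F [-0.1  0.5 -1.6] open 0.479
units xyz [-0.025 -0.048  0.122] az -0.005
```

>>> drive_tool([
  [[0, 0, 0.05], [0, 0, 0]],
  [[0, 0, 0.04], [0, 0, 0]],
  [[0, 0, 0.03], [0, 0, 0]],
  [[0, 0, 0], [0, 0, 0]],
])

```text
t: 27.73
eef_pos: [635.2, 205.1, 9.9]
tcp_rot: [3.141, -0.0, 1.612]
ft_force: [-1.1, -0.9, 7.5]
opening: 0.481
```

>>> drive_tool([
  [[0, 0, 0], [0, 0, 0]],
  [[0, 0, 0], [0, 0, 0]],
  [[0, 0, 0], [0, 0, 0]],
  [[0, 0, 0], [0, 0, 0]],
], jaw=0.25)

```text
t: 28.07
eef_pos: [635.0, 205.0, 8.8]
tcp_rot: [3.141, 0.0, 1.612]
ft_force: [0.3, 0.1, -0.5]
opening: 0.62
```

>>> drive_tool([
  [[0, 0, -0.3], [0, 0, 0]],
  [[0, 0, -0.7], [0, 0, 0]],
  [[0, 0, -0.9], [0, 0, 0]],
  [[0, 0, -0.9], [0, 0, 0]],
  [[0, 0, -0.9], [0, 0, 0]],
])

```text
t: 28.48
eef_pos: [634.8, 205.0, 121.6]
tcp_rot: [3.142, 0.0, 1.612]
ft_force: [-0.1, -0.1, 0.3]
opening: 0.628
```

>>> drive_tool([
  [[-0.2, -0.9, -0.5], [0, 0, 0]],
  [[-0.2, -0.9, -0.5], [0, 0, 0]],
  [[-0.2, -0.9, 0], [0, 0, 0]],
  [[-0.2, -0.9, 0], [0, 0, 0]],
  [[0, -0.9, 0], [0, 0, 0]],
])

```text
t: 28.9
eef_pos: [499.8, 174.7, 150.8]
tcp_rot: [3.14, 0.0, 1.612]
ft_force: [0.8, 0.6, 0.6]
opening: 0.622
```

>>> drive_tool([
  [[0, -0.9, 0], [0, 0, 0]],
  [[0, -0.5, 0], [0, 0, 0]],
  [[0, 0, 0], [0, 0, 0]],
  [[0, 0, 0], [0, 0, 0]],
  [[0, 0, 0], [0, 0, 0]],
])

```text
t: 29.32
eef_pos: [460.2, 173.8, 150.3]
tcp_rot: [3.14, -0.0, 1.612]
ft_force: [0.4, 0.9, 0.2]
opening: 0.622
```

```bash
cat > chk.py <<'E'
from fit import *
T=env.read_camera("top");S=env.read_camera("scene")
cv2.imwrite("pics/endT.png",np.vstack([rect(p,540,720,-300,260,22,1.4) for p in(T,S)])); cv2.imwrite("pics/endS.png",S["pixels"])
for n,q,y in(("tee",(634,204.5,.04),"tray2"),("coupling",(637.6,120.5,0),"tray2"),("elbow",(636.4,-66.4,-.1),"tray3"),("valve",(628,-150,-.1),"tray3"),("coupling",(619.6,-233.6,0),"tray3")):
    g,f=fit(n,[T,S],q,z=M[n][1]+4,yaw=n!="coupling")
    t=(635.8,162.5,.042) if y=="tray2" else (628,-150,-.1)
    dx,dy=g[0]-t[0],g[1]-t[1];c,s=np.cos(t[2]),np.sin(t[2])
    print(n,g,f,y,round(c*dx+s*dy),round(-s*dx+c*dy))
for n in("tee_center","elbow_center","valve_center","coupling1_center","tin","tape"):
    for p in(T,S): print(n,[(round(d["score"],2),[round(float(v)) for v in d["point"]]) for d in env.tip_of(n,p)])
E
python3 chk.py; python3 go.py 0 0 0 0
```

```text
tee [635.195, 205.432, 0.076] 0.13 tray2 1 43
coupling [635.935, 121.656, 0.0] 0.232 tray2 -2 -41
elbow [634.563, -66.731, -0.123] 0.154 tray3 -2 84
valve [626.684, -151.106, -0.068] 0.328 tray3 -1 -1
coupling [619.144, -234.616, 0.0] 0.271 tray3 0 -85
tee_center [(0.66, [633, 204, 18])]
tee_center [(0.82, [634, 207, 22]), (0.62, [517, 448, 1])]
elbow_center []
elbow_center [(0.86, [637, -67, 17])]
valve_center [(0.67, [630, -149, 16])]
valve_center [(0.79, [626, -151, 20])]
coupling1_center [(0.63, [619, -238, 25])]
coupling1_center [(0.6, [620, -233, 25])]
tin []
tin [(0.55, [492, -414, -4])]
tape [(0.58, [519, 452, 0])]
tape [(0.92, [520, 448, -1])]
t 30.02 pos [459.1 173.7 149.8] rot [-3.142  0.     1.612] F [0.3 0.2 0.1] open 0.623
units xyz [ -5.149 -15.529   4.993] az 20.154
```

View pics/endT.png

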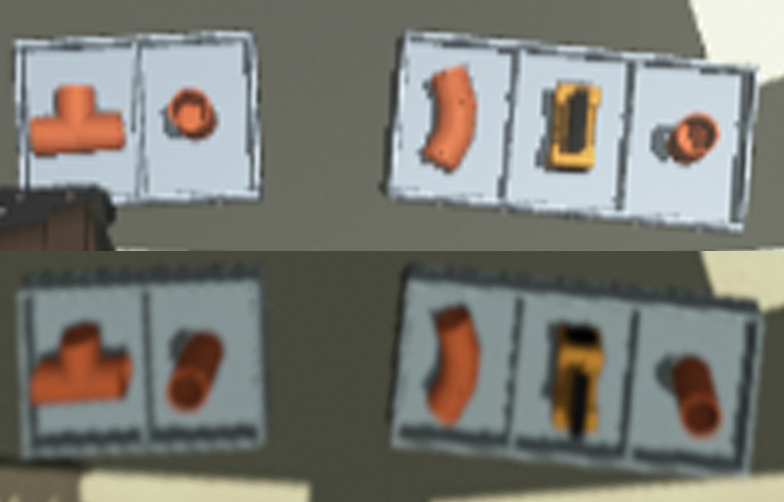

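View pics/endS.png

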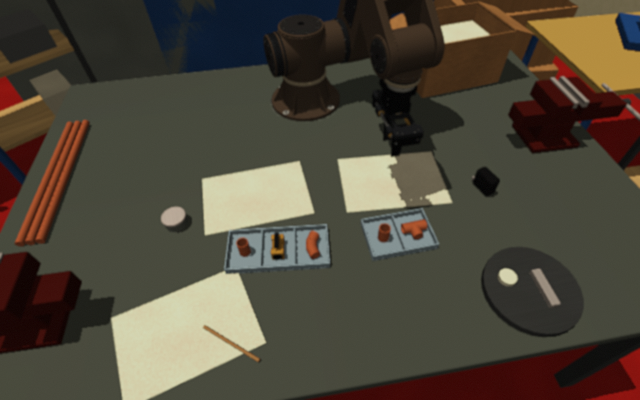

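```bash
python3 -c "
from cell import env
print(env.job_done())"
```

```text
the job is handed in; nothing more can be done
None
```

All five fittings are in their trays, one per compartment, and I handed the job in at about 30 s of the 122 s allowed. The tee and one coupling are in the two-compartment tray. The other coupling, the valve and the elbow are in the three-compartment tray.

**Last checks:**
- **Position:** outlines fitted in both end pictures put every centre within about 2 mm of its compartment's middle.
- **Resting flat:** both pictures show the couplings standing on end, the valve with its handle up, and the tee and elbow flat. I did not measure tilt or height separately. The networks' centre heights were within 4 mm of where each fitting should rest.
- **Setting down:** forces while lowering stayed under about 11 N, and each fitting was released at floor height.
- **Tin and tape:** the networks found both within about 5 mm of where they started, which is about their own error.
- **Gripper:** it finished empty and clear, at a height of 150 mm.

**Checks that failed or disagreed:**
- **Missed detections:** the top-camera network did not find the elbow or the tin in the end picture, so those two rest on the scene camera and my own fit.
- **Loose fits:** the outline fits of the valve and couplings were loose (about 23 to 33% mismatch), though their positions agree with the networks to within about 4 mm where the networks reported them. The coupling in the two-compartment tray was never confirmed by a network.
- **Turn angles:** the fitted turn of the tee and valve was about 0.03 rad off the angle at which I released them.

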